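# Hang the key template on the twin pins of the jig

### The arm

A 6-joint arm with a two-finger parallel gripper is mounted at the origin on the work surface. World frame = base frame: x ahead of the robot, y to its left, z up, the work surface at z = 0. Lengths are in m, angles in rad, forces in N, time in s.
With the tool pointing down it reaches from about 0.3 to 0.875 m from the base axis. Payload 6.4 kg.
Tool frame: the origin (TCP) lies midway between the tips of the shut fingers; the grasp point (between the pads) lies 19 mm behind it; z points along the fingers, y is the line along which they close (so a half turn about z gives the same grasp; the last joint's range is limited). The gripper opens to 88 mm and grips with 3 to 60 N. Pads are 18 mm wide; open, the fingers measure 123 mm over their backs; the gripper's body (75 mm by 187 mm) begins 45 mm behind the grasp point.
Start: joints at [-1.307, 0.181, 1.607, -0, 1.354, -0.206], TCP at [0.26, -0.513, 0.239] pointing down, gripper open.
Joint ranges: [-2.99, 2.99], [-0.89, 2.07], [0.3, 2.58], [-1.14, 4.28], [0, 2.63], [-3.12, 3.12]. Speed limits (rad/s): [2.57, 2.57, 3.01, 3.14, 3.14, 3.14].

### API

Orientations are given as a unit quaternion [w, x, y, z].
In Python, from cell import r, vision, workorder gives the robot as it stands. The module is installed in compiled form; this text tells all that it offers.
- The arm moves only by the tool carry_out, never from a script. Its argument "plan" is a list of rows, each an object with "jaw": the gripper command: -1 is shut, 1 is fully open, values between are in proportion; "dp": the shift along the world's x, y, z in m, a list of three; "turn": the turn about the world's z in degrees. A call has 1 to 5 rows; each row is the pose to reach, as a shift and turn from the pose commanded when the call began; what a row does not reach only later rows make up. A row lasts 1/10 s, in which the tool goes at most 50 mm and 8.59 degrees, less where a joint would pass 70% of its speed; a pose out of reach is approached as far as the arm can. A call with a gripper value outside its range is refused whole. The fingers move at their own pace and stop on an object; "squeeze" is the grip in N (left out, the last holds). Time passes only in rows, so rows that repeat a pose let the fingers close. It gives the time, the measured TCP pose, the force, the opening and the grip force at its end, in the units of the state.
- r.state(): the state, without advancing time (a new reading comes with each control period).
- vision.grab_frame(name): name is "scene" or "top" or "wrist"; returns the picture (420x560x3 uint8, red, green, blue); there is no depth.
- vision.get_calibration(name): a dict with "intrinsics" (3x3 intrinsics, pixels), "cam_to_world" (4x4, takes a point from camera to world coordinates). Camera axes: x right, y up, looking along -z (the intrinsics and any distortion apply to the point x, -y, -z); pixel columns grow to the right and rows downward; lengths in m; the calibration is good to about 2 mm. A picture is of the moment at which its call begins: read the wrist's pose just before it. get_calibration takes no time and is no camera call; for the wrist camera it gives the pose at the moment of the call.
- workorder.hand_in(): hands the job in; it is judged then, once.
The state is a dict: "clock": time; "joint_pos": joint angles; "qvel": joint speeds; "joint_torque": joint torques, N m; "position": TCP position; "eef_rot": TCP orientation; "ft_force": force on the tool from outside, world axes, zero at the start; "wrist_torque": the same for the moment, N m; "opening": opening from 0.0 (shut) to 1.0 (fully open); "gripper_force": force on a finger pad.
Only numpy, scipy, OpenCV 4.12 (cv2) and the standard library are available. Lean on these libraries where they do the work, as an engineer would, in place of code of your own. Each camera call takes 0.05 s, during which the arm holds its last target. There are 200 camera calls.

### The job

Lift the aluminium key template by its red handle, hang it over both headed pins of the green jig so that it lies flat on the pallet's rubber buttons, with its orange edge on the jig's orange-edge side, then pull it towards that orange edge until it stops, locked under both pin heads, and let go. The pallet is clamped at an unknown place in its guide, so feel for the pins, and never bear on the jig with more than about 4 kg (40 N). Leave the display module, spring clip and thumb nut where they are.

Things in the scene. Friction and masses are not known exactly. Their poses are not given: they have to be found in the camera images.
- template_grip (a point): Key template: flat aluminium plate 90 (x) x 170 (y) x 4 mm, 0.2 to 0.4 kg, flat on the bench, z up; orange stripe along its edge at x = -45 mm. On its middle stands a red handle, 14 mm in x, 50 mm in y, 42 mm tall above the plate; close the fingers along x. This point: middle of plate and handle, 24 mm above the plate's top, 28 mm above its underside.
- template_windows (a point): On the template's underside, midway between the two wide windows (18 mm behind its centre, at x = -18 mm). Each window is 20 mm in x, 18 mm in y, centred 55 mm to either side of this point in y; it runs on towards +x as a slot 11 mm wide, closed 22 mm from the window's centre, so that a pin's neck stops with its axis 18 mm from the window's centre. Axes as template_grip.
- jig: Green jig fixed to the bench, 140 mm (x) x 220 mm (y); origin at the centre of its underside, on the bench; z up; orange stripe along its edge at x = -70 mm. On it a flat steel pallet, 102 x 180 mm, with four black rubber seat buttons, tops 28 mm above the origin. Template home: its centre (plate and handle) at jig x = 0, square to the jig, flat on the buttons.
- jig_pins (a point): Where the midpoint between the pins' tops would be with the pallet centred; fixed to the jig. The two pins stand 55 mm to either side along y: neck 8 mm thick, brass head 15 mm across, underside 34, top 39 mm above the bench. But the pallet with both pins is clamped (does not give) anywhere up to 14 mm off this point along the jig's y, either way; not reported. No offset in x.
- display: Blue display module with a glass window, 30 x 60 x 11 mm, loose on the bench; origin at the centre of its underside. Leave it alone.
- clip: Chrome spring clip, 14 x 46 x 16 mm, loose on the bench; origin at the centre of its underside. Leave it alone.
- thumbnut: Brass thumb nut, 20 mm across, 13 mm tall, loose on the bench; origin at the centre of its underside. Leave it alone.
Things that resemble listed ones, but are neither listed nor needed, are in the scene too. Of the things shaped like the part that bears template_grip, the aluminium one is meant.

How it is judged:
On the way:
1. the template lies flat on the pallet's buttons, both heads through the wide windows, not yet pulled home (z of template_grip in the frame of jig between 0.053 and 0.0595 m and x of template_grip in the frame of jig between 0.009 and 0.026 m and y of template_grip in the frame of jig between -0.02 and 0.02 m and angle between the x axis of template_grip and the x axis of jig, either way round below 0.12 rad), for 0.1 s.
At the end, for the whole second after the job is handed in: The template lies flat on the pallet's rubber buttons (within 2 mm in height, 0.04 rad tilt), pulled home under both pin heads: its centre within 4 mm of the jig's x = 0 and within 20 mm of its y = 0, square to the jig within 0.1 rad, released (z of template_grip in the frame of jig between 0.053 and 0.058 m and x of template_grip in the frame of jig between -0.004 and 0.004 m and y of template_grip in the frame of jig between -0.02 and 0.02 m and angle between the x axis of template_grip and the x axis of jig, either way round below 0.1 rad and angle between template_grip's own z axis and vertical below 0.04 rad); the robot touches nothing.
It fails at once if the template bears on the jig with more than 40 N (contact force between template and jig above 40 N).
It fails at once if the arm or fingers push on the jig with more than 40 N (contact force between any of the fingers, the arm and jig above 40 N).
It fails at once if a bystander is moved by more than 15 mm (distance of any of display, clip, thumbnut from where it was at the start of the episode above 0.015 m).
It also fails if it takes over 54 s, if anything falls off the work surface, if the arm or the gripper's body presses on something with over 40 N, if the wrist force passes 120 N, or if a joint passes its speed limit or range.

## Working session

There is one attempt and no reset: what is moved stays moved. The work goes in short steps, Python scripts to look and compute and a tool call to move; the robot and the scene stay as the last step left them, time stands still between calls to the robot, and variables do not carry over. Pictures are saved under pics/ and viewed, at most 10 in all, crops included, and the job is handed in when it is done.

Besides the shell and the picture viewer there is one more tool, called after "Call:" as name(argument=value, ...), one argument or row to a line, values as JSON. carry_out: Moves the arm, as the interface text tells. Its arguments: {"type":"object","properties":{"plan":{"type":"array"},"squeeze":{"type":"number"}},"required":["plan"]}

```bash
mkdir -p pics
python3 - <<'E'
from cell import r,vision
import cv2
print(r.state())
for n in("scene","top"):
    c=vision.get_calibration(n);print(n,c)
    cv2.imwrite(f"pics/{n}0.png",vision.grab_frame(n)[:,:,::-1])
E
```

```text
{'clock': 0.0, 'joint_pos': array([-1.30729304e+00,  1.81523951e-01,  1.60800314e+00,  1.12105596e-06,
        1.35377707e+00, -2.06320178e-01]), 'qvel': array([ 0.00018322,  0.00068043,  0.00110746, -0.00133577, -0.00049978,
       -0.00072633]), 'joint_torque': array([-6.96110346e-04, -4.33877850e+01, -3.41846216e+01,  7.00779562e-02,
        3.88224400e-02, -1.39713802e-04]), 'position': array([ 0.26018389, -0.51217301,  0.23782209]), 'eef_rot': array([-8.55417304e-04,  9.72534563e-01,  2.32756938e-01, -2.39168752e-05]), 'ft_force': array([ 0.03872438, -1.29445735,  0.59910017]), 'wrist_torque': array([-0.02540104, -0.06196467,  0.04200675]), 'gripper_force': 0.0, 'opening': 1.0034773702166067}
scene {'intrinsics': array([[506.94839262,   0.        , 279.62058024],
       [  0.        , 506.94839262, 210.24981017],
       [  0.        ,   0.        ,   1.        ]]), 'cam_to_world': array([[-0.18981901, -0.67977764,  0.70842861,  1.39136007],
       [ 0.98176885, -0.12411726,  0.14396123,  0.08177969],
       [-0.00993341,  0.72283972,  0.69094433,  0.94796113],
       [ 0.        ,  0.        ,  0.        ,  1.        ]])}
top {'intrinsics': array([[449.03313056,   0.        , 280.85632037],
       [  0.        , 449.03313056, 206.36057002],
       [  0.        ,   0.        ,   1.        ]]), 'cam_to_world': array([[-1.05053663e-02,  9.95167429e-01, -9.76290225e-02,
         3.81931525e-01],
       [-9.99943961e-01, -1.05829326e-02, -2.76682186e-04,
        -1.16190990e-01],
       [-1.30854646e-03,  9.76206448e-02,  9.95222838e-01,
         1.14687052e+00],
       [ 0.00000000e+00,  0.00000000e+00,  0.00000000e+00,
         1.00000000e+00]])}
```

View pics/top0.png

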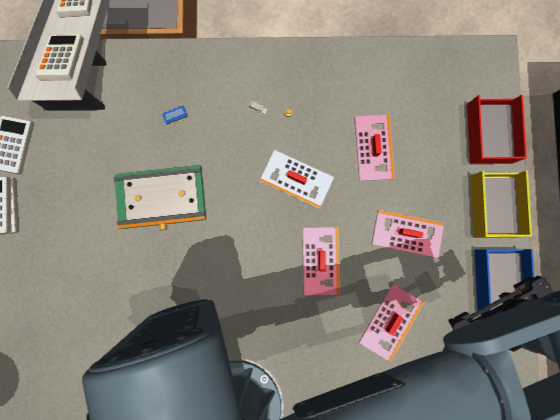

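View pics/scene0.png

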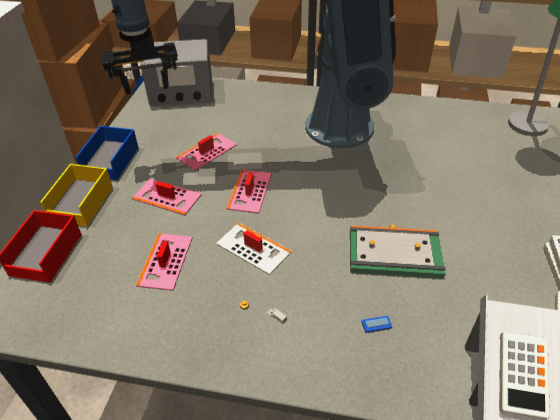

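The top view shows the aluminium template at about (297,179), with its orange edge facing the robot. The jig is at (160,197), with brass pins near (138,198) and (182,193). The pink plates are decoys. In the scene view the template is at (253,247) and the jig pins are at (372,244) and (417,246).

```bash
cat > h.py <<'E'
import numpy as np, cv2
def onplane(c,uv,z):
    K,T=c["intrinsics"],c["cam_to_world"]
    uv=np.atleast_2d(uv).astype(float)
    d=np.c_[uv,np.ones(len(uv))]@np.linalg.inv(K).T*[1,-1,-1]@T[:3,:3].T
    return T[:3,3]+d*((z-T[2,3])/d[:,2])[:,None]
def blobs(m,amin):
    n,l,s,ce=cv2.connectedComponentsWithStats(m.astype(np.uint8))
    return [(s[i,4],ce[i],(l==i)) for i in range(1,n) if s[i,4]>=amin]
def hsv(im): return cv2.cvtColor(im,cv2.COLOR_RGB2HSV)
E
python3 - <<'E'
from h import *
from cell import vision
im=cv2.imread("pics/top0.png")[:,:,::-1].copy(); c=vision.get_calibration("top"); H=hsv(im)
h,s,v=[H[...,i] for i in range(3)]
big=cv2.resize(im[140:245,100:350],None,fx=3.2,fy=3.2,interpolation=cv2.INTER_CUBIC); cv2.imwrite("pics/topcrop.png",big[:,:,::-1])
box=np.zeros_like(h,bool); box[140:245,105:345]=1
org=box&(h>8)&(h<25)&(s>150)&(v>120); red=box&((h<6)|(h>174))&(s>150)&(v>90); grn=box&(h>40)&(h<90)&(s>90)
wh=box&(s<40)&(v>190)
for n,m,z,a in(("org",org,.004,8),("red",red,.04,20),("grn",grn,.02,30),("white",wh,.004,200)):
    for A,ce,l in blobs(m,a):
        r=cv2.minAreaRect(np.argwhere(l)[:,::-1].astype(np.float32))
        print(n,A,ce.round(1),"P",onplane(c,ce,z)[0].round(4),"rect",np.round(r[0],1),np.round(r[1],1),round(r[2],1),onplane(c,cv2.boxPoints(r),z)[:,:2].round(3).tolist())
E
```

```text
org 143 [289.6 192.7] P [ 0.5289 -0.1387  0.004 ] rect [290.  192.9] [64.4  2.2] 24.6 [[0.561, -0.064], [0.567, -0.066], [0.496, -0.215], [0.49, -0.213]]
org 18 [181.1 192.7] P [0.5319 0.1397 0.004 ] rect [181.2 192.8] [4.2 3.5] 45.0 [[0.533, 0.146], [0.539, 0.14], [0.531, 0.132], [0.525, 0.139]]
org 19 [137.2 197.2] P [0.5217 0.2522 0.004 ] rect [137.3 197.3] [3.5 4.2] 45.0 [[0.521, 0.259], [0.529, 0.252], [0.522, 0.245], [0.514, 0.252]]
org 322 [161.1 222.3] P [0.4564 0.1898 0.004 ] rect [161.3 224.6] [ 8.7 86.8] 83.9 [[0.451, 0.3], [0.472, 0.081], [0.45, 0.078], [0.429, 0.298]]
org 35 [336.5 235.7] P [ 0.4175 -0.2564  0.004 ] rect [336.5 235.5] [17.  1.] 90.0 [[0.44, -0.256], [0.44, -0.258], [0.397, -0.257], [0.397, -0.255]]
red 109 [296.7 176.4] P [ 0.565 -0.156  0.04 ] rect [296.4 176.7] [19.2  6.3] 26.6 [[0.568, -0.131], [0.583, -0.138], [0.56, -0.18], [0.546, -0.173]]
grn 215 [157.3 170.6] P [0.5871 0.1974 0.02  ] rect [157.5 170.6] [ 2.6 85.6] 83.8 [[0.58, 0.305], [0.601, 0.089], [0.595, 0.088], [0.573, 0.304]]
grn 243 [199.7 191.6] P [0.5321 0.089  0.02  ] rect [199.7 191.5] [39.6  6.1] 84.8 [[0.582, 0.102], [0.584, 0.086], [0.483, 0.077], [0.482, 0.092]]
grn 311 [120.5 200. ] P [0.5128 0.289  0.02  ] rect [120.5 200. ] [39.9  8. ] 85.2 [[0.563, 0.305], [0.564, 0.284], [0.463, 0.274], [0.462, 0.294]]
white 1516 [297.3 176.9] P [ 0.5697 -0.1591  0.004 ] rect [297.  177.1] [66.4 31.5] 24.7 [[0.569, -0.064], [0.644, -0.098], [0.569, -0.253], [0.496, -0.218]]
white 2569 [160.8 196.1] P [0.5239 0.1916 0.004 ] rect [160.3 195.8] [39.4 71. ] 83.8 [[0.566, 0.29], [0.584, 0.108], [0.483, 0.097], [0.465, 0.277]]
```

View pics/topcrop.png

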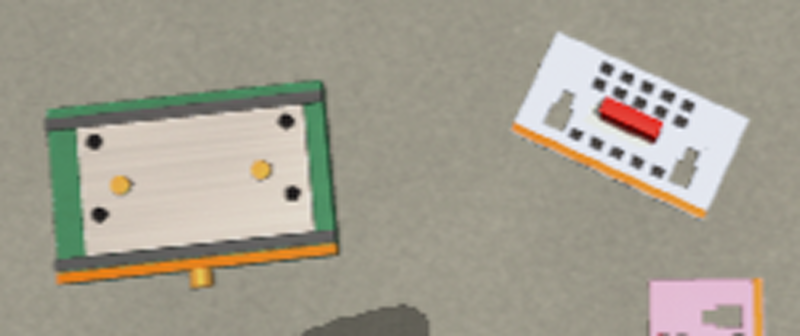

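The enlarged top view shows the pins at about (120,185) and (261,170) in the crop. Orange edges face the robot on both parts, and the template windows are at (560,108) and (685,167). I'll move above the template for a wrist view.

Call:
carry_out(
  plan=[
    {"jaw":1,"dp":[0.15,0.18,0],"turn":19},
    {"jaw":1,"dp":[0.15,0.18,0],"turn":19},
    {"jaw":1,"dp":[0.15,0.18,0],"turn":19},
    {"jaw":1,"dp":[0.15,0.18,0],"turn":19},
    {"jaw":1,"dp":[0.15,0.18,0],"turn":19},
  ],
)

```text
clock: 0.6
position: [0.4116, -0.3299, 0.2384]
eef_rot: [-0.0, 0.921, 0.391, 0.0]
ft_force: [-0.4, 0.1, 0.2]
opening: 1.002
gripper_force: 0.0
```

Call:
carry_out(
  plan=[
    {"jaw":1,"dp":[0.155,0.178,0],"turn":19},
    {"jaw":1,"dp":[0.155,0.178,0],"turn":19},
    {"jaw":1,"dp":[0.155,0.178,0],"turn":19},
    {"jaw":1,"dp":[0.155,0.178,0],"turn":19},
    {"jaw":1,"dp":[0.155,0.178,0],"turn":19},
  ],
)

```text
clock: 1.1
position: [0.5666, -0.1519, 0.2384]
eef_rot: [-0.0, 0.843, 0.537, 0.0]
ft_force: [1.0, 0.2, 0.5]
opening: 1.0
gripper_force: 0.0
```

Call:
carry_out(
  plan=[
    {"jaw":1,"dp":[0,0,0],"turn":0},
    {"jaw":1,"dp":[0,0,0],"turn":0},
    {"jaw":1,"dp":[0,0,0],"turn":0},
  ],
)

```text
clock: 1.4
position: [0.5646, -0.1555, 0.2383]
eef_rot: [-0.0, 0.844, 0.536, -0.0]
ft_force: [-0.1, 0.2, 0.1]
opening: 1.001
gripper_force: 0.0
```

Run:
```python
from cell import r,vision
import cv2
s=r.state();print(s["position"],s["eef_rot"],s["ft_force"])
print(vision.get_calibration("wrist"))
cv2.imwrite("pics/w1.png",vision.grab_frame("wrist")[:,:,::-1])
```

```text
[ 0.56455943 -0.1555135   0.23833261] [-2.45543193e-04  8.44003360e-01  5.36337665e-01 -4.19390362e-04] [-0.11190525  0.20143463  0.09815926]
{'intrinsics': array([[326.89740219,   0.        , 280.17811145],
       [  0.        , 326.89740219, 211.85910334],
       [  0.        ,   0.        ,   1.        ]]), 'cam_to_world': array([[ 0.90518845,  0.40986568,  0.11244551,  0.59232824],
       [-0.42500555,  0.87419093,  0.23486272, -0.09421194],
       [-0.00203668, -0.26038499,  0.96550272,  0.38423324],
       [ 0.        ,  0.        ,  0.        ,  1.        ]])}
```

View pics/w1.png

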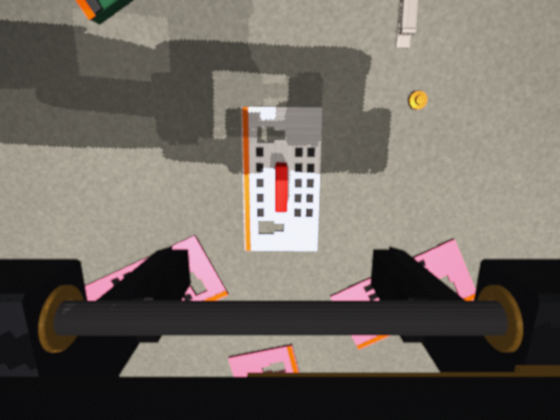

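The wrist view shows the template centred at (282,180), with the handle at (281,188) and the orange stripe on the left at x≈246. The clip and nut are clear at (405,20) and (418,100).

```bash
cat > meas.py <<'E'
from h import *
from scipy.spatial.transform import Rotation as R
def line(c,m,z):
    P=onplane(c,np.argwhere(m)[:,::-1],z)[:,:2].astype(np.float32)
    r=cv2.minAreaRect(P); b=cv2.boxPoints(r); e=b[1]-b[0]; f=b[2]-b[1]
    if np.hypot(*f)>np.hypot(*e): e=f
    v=cv2.fitLine(P,cv2.DIST_L2,0,.01,.01).ravel()
    return np.round(r[0],4),np.round(r[1],4),P.mean(0).round(4),round(float(np.degrees(np.arctan2(v[1],v[0]))),2)
E
python3 - <<'E'
from meas import *
from cell import r,vision
s=r.state(); q=s["eef_rot"]; y=R.from_quat([*q[1:],q[0]]).apply([0,1,0]); print("tool y deg",np.degrees(np.arctan2(y[1],y[0])))
c=vision.get_calibration("wrist"); im=cv2.imread("pics/w1.png")[:,:,::-1].copy(); H=hsv(im); h,sa,v=[H[...,i].copy() for i in range(3)]
box=np.zeros(h.shape,bool); box[95:262,232:332]=1
org=box&(h>6)&(h<25)&(sa>150); red=box&((h<6)|(h>174))&(sa>150)&(v>60); red[:,:260]=0
big=lambda m:max(blobs(m,5),key=lambda b:b[0])[2]
print("org",line(c,big(org),.004)); print("red top",line(c,big(red),.046))
plate=box&(sa<60)&(v>215)
print("plate+org",line(c,big(plate)|big(org),.004))
E
```

```text
tool y deg -25.169068767440514
org (array([ 0.5273, -0.1372]), array([0.1683, 0.0062]), array([ 0.5327, -0.1261], dtype=float32), 64.63)
red top (array([ 0.5653, -0.1533]), array([0.0513, 0.0122]), array([ 0.5653, -0.1526], dtype=float32), 64.96)
plate+org (array([ 0.5646, -0.1554]), array([0.1697, 0.0888]), array([ 0.5488, -0.1834], dtype=float32), 87.84)
```

Call:
carry_out(
  plan=[
    {"jaw":1,"dp":[0,0,-0.2],"turn":0},
    {"jaw":1,"dp":[0,0,-0.2],"turn":0},
    {"jaw":1,"dp":[0,0,-0.2],"turn":0},
    {"jaw":1,"dp":[0,0,-0.2],"turn":0},
    {"jaw":1,"dp":[0,0,-0.215],"turn":0},
  ],
)

```text
clock: 1.95
position: [0.5607, -0.1542, 0.0185]
eef_rot: [-0.004, 0.844, 0.536, -0.002]
ft_force: [-0.9, 0.6, -0.8]
opening: 1.002
gripper_force: 0.0
```

Call:
carry_out(
  plan=[
    {"jaw":0.3,"dp":[0,0,-0.013],"turn":0},
    {"jaw":-0.2,"dp":[0,0,-0.013],"turn":0},
    {"jaw":-1,"dp":[0,0,-0.013],"turn":0},
    {"jaw":-1,"dp":[0,0,-0.013],"turn":0},
    {"jaw":-1,"dp":[0,0,-0.013],"turn":0},
  ],
  squeeze=45,
)

```text
clock: 2.45
position: [0.5666, -0.1553, 0.0126]
eef_rot: [0.001, 0.844, 0.537, 0.001]
ft_force: [-0.8, 0.1, -0.2]
opening: 0.567
gripper_force: 0.0
```

Call:
carry_out(
  plan=[
    {"jaw":-1,"dp":[0,0,0],"turn":0},
    {"jaw":-1,"dp":[0,0,0],"turn":0},
    {"jaw":-1,"dp":[0,0,0],"turn":0},
  ],
)

```text
clock: 2.75
position: [0.5654, -0.1547, 0.0109]
eef_rot: [0.0, 0.844, 0.537, 0.0]
ft_force: [-0.2, 0.5, -0.0]
opening: 0.303
gripper_force: 0.0
```

Call:
carry_out(
  plan=[
    {"jaw":-1,"dp":[0,0,-0.001],"turn":0},
    {"jaw":-1,"dp":[0,0,-0.001],"turn":0},
    {"jaw":-1,"dp":[0,0,-0.001],"turn":0},
    {"jaw":-1,"dp":[0,0,-0.001],"turn":0},
    {"jaw":-1,"dp":[0,0,-0.001],"turn":0},
  ],
)

```text
clock: 3.25
position: [0.5652, -0.1547, 0.0095]
eef_rot: [-0.0, 0.844, 0.537, -0.0]
ft_force: [0.3, -0.4, -1.7]
opening: 0.158
gripper_force: 45.0
```

Call:
carry_out(
  plan=[
    {"jaw":-1,"dp":[0,0,0.02],"turn":0},
    {"jaw":-1,"dp":[0,0,0.05],"turn":0},
    {"jaw":-1,"dp":[0,0,0.1],"turn":0},
    {"jaw":-1,"dp":[0,0,0.13],"turn":0},
    {"jaw":-1,"dp":[0,0,0.15],"turn":0},
  ],
)

```text
clock: 3.75
position: [0.566, -0.155, 0.1624]
eef_rot: [0.001, 0.844, 0.537, 0.001]
ft_force: [0.5, -0.0, -2.6]
opening: 0.156
gripper_force: 45.0
```

Run:
```python
from meas import *
from cell import r,vision
c=vision.get_calibration("top"); im=cv2.imread("pics/top0.png")[:,:,::-1]
p=onplane(c,[[181.1,192.7],[137.2,197.2]],.0385)[:,:2]; d=p[1]-p[0]
print(p,p.mean(0),np.hypot(*d),np.degrees(np.arctan2(d[1],d[0]))-90)
print(r.state()["position"])
```

```text
[[0.52745319 0.13197312]
 [0.51734124 0.24101783]] [0.52239722 0.18649548] 0.10951255720229451 5.298010030982255
[ 0.56602431 -0.15502269  0.16244132]
```

Call:
carry_out(
  plan=[
    {"jaw":-1,"dp":[-0.03,0.13,0],"turn":30.3},
    {"jaw":-1,"dp":[-0.03,0.13,0],"turn":30.3},
    {"jaw":-1,"dp":[-0.03,0.13,0],"turn":30.3},
    {"jaw":-1,"dp":[-0.03,0.13,0],"turn":30.3},
    {"jaw":-1,"dp":[-0.03,0.13,0],"turn":30.3},
  ],
)

```text
clock: 4.25
position: [0.5345, -0.0235, 0.1593]
eef_rot: [-0.0, 0.673, 0.739, -0.0]
ft_force: [-0.1, -0.3, -3.1]
opening: 0.153
gripper_force: 45.0
```

Call:
carry_out(
  plan=[
    {"jaw":-1,"dp":[0,0,0],"turn":0},
    {"jaw":-1,"dp":[0,0,0],"turn":0},
    {"jaw":-1,"dp":[0,0,0],"turn":0},
  ],
)

```text
clock: 4.55
position: [0.5354, -0.0254, 0.1595]
eef_rot: [-0.0, 0.675, 0.738, -0.0]
ft_force: [0.5, -0.5, -3.6]
opening: 0.156
gripper_force: 45.0
```

Run:
```python
from cell import r,vision
import cv2,pickle
s=r.state();print(s["position"],s["eef_rot"],s["ft_force"])
c=vision.get_calibration("wrist");print(c["cam_to_world"]);pickle.dump((s,c),open("w2.pkl","wb"))
cv2.imwrite("pics/w2.png",vision.grab_frame("wrist")[:,:,::-1])
```

```text
[ 0.53536801 -0.02543519  0.15952894] [-1.44781347e-04  6.75004201e-01  7.37813863e-01 -1.04586181e-04] [ 0.49112512 -0.53545762 -3.59254095]
[[ 9.96092016e-01 -8.54682886e-02 -2.22680939e-02  5.28718185e-01]
 [ 8.83189615e-02  9.61953997e-01  2.58542587e-01  4.18948013e-02]
 [-6.76310548e-04 -2.59498901e-01  9.65743166e-01  3.05492268e-01]
 [ 0.00000000e+00  0.00000000e+00  0.00000000e+00  1.00000000e+00]]
```

View pics/w2.png

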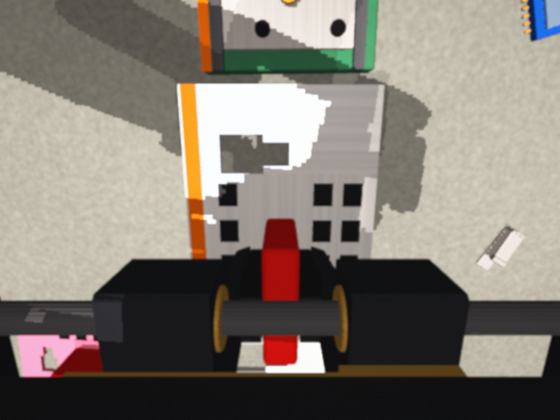

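The plate is held, its far window is at (250,152), its orange edge is on the left, and the near jig pin is cut off at the top edge (290,0). I'll raise and back off to see both pins.

Call:
carry_out(
  plan=[
    {"jaw":-1,"dp":[0,-0.04,0.12],"turn":0},
    {"jaw":-1,"dp":[0,-0.04,0.12],"turn":0},
    {"jaw":-1,"dp":[0,-0.04,0.12],"turn":0},
    {"jaw":-1,"dp":[0,-0.04,0.12],"turn":0},
    {"jaw":-1,"dp":[0,-0.04,0.12],"turn":0},
  ],
)

```text
clock: 5.1
position: [0.535, -0.0648, 0.2788]
eef_rot: [-0.0, 0.675, 0.738, -0.0]
ft_force: [-0.1, 0.6, -3.1]
opening: 0.152
gripper_force: 45.0
```

Call:
carry_out(
  plan=[
    {"jaw":-1,"dp":[0,0,0],"turn":0},
    {"jaw":-1,"dp":[0,0,0],"turn":0},
  ],
)

```text
clock: 5.3
position: [0.5342, -0.0639, 0.2772]
eef_rot: [-0.002, 0.674, 0.739, -0.001]
ft_force: [-0.5, 0.3, -3.7]
opening: 0.157
gripper_force: 45.0
```

Run:
```python
from cell import r,vision
from meas import *
import pickle
s=r.state();print(s["position"],s["eef_rot"])
c=vision.get_calibration("wrist")
im=vision.grab_frame("wrist");pickle.dump((s,c,im),open("w3.pkl","wb"))
cv2.imwrite("pics/w3.png",im[:,:,::-1])
H=hsv(im); h,sa,v=[H[...,i] for i in range(3)]
m=(h>10)&(h<28)&(sa>110)&(v>90)
for A,ce,l in blobs(m,20): print(A,ce.round(1),onplane(c,ce,.039)[0].round(4))
```

```text
[ 0.53418765 -0.06389567  0.27718008] [-0.00205124  0.67404301  0.73868883 -0.00079823]
402 [231.9  24.1] [0.4662 0.1006 0.039 ]
24 [291.5   0.8] [0.5267 0.1278 0.039 ]
2290 [192.6 164.5] [ 0.4281 -0.0513  0.039 ]
172 [427.2 244. ] [ 0.7219 -0.1235  0.039 ]
32 [ 88.8 294.5] [ 0.2965 -0.2335  0.039 ]
269 [216.8 322.8] [ 0.4651 -0.26    0.039 ]
262 [343.6 323.3] [ 0.6341 -0.2448  0.039 ]
```

View pics/w3.png

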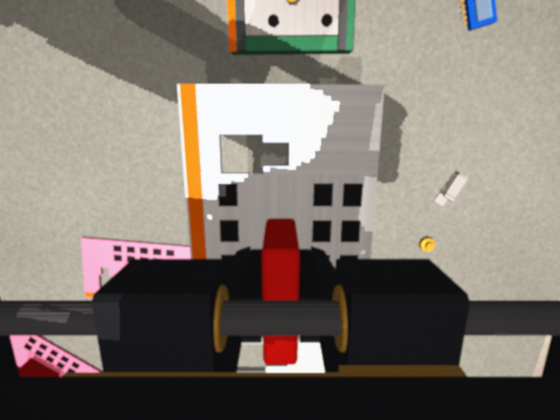

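Only the near pin's edge shows, at (291,0). The plate hides everything below row 84, so I'll step forward and take one picture per pin.

Call:
carry_out(
  plan=[
    {"jaw":-1,"dp":[-0.005,0.055,0],"turn":0},
    {"jaw":-1,"dp":[-0.005,0.055,0],"turn":0},
    {"jaw":-1,"dp":[-0.005,0.055,0],"turn":0},
    {"jaw":-1,"dp":[-0.005,0.055,0],"turn":0},
    {"jaw":-1,"dp":[-0.005,0.055,0],"turn":0},
  ],
)

```text
clock: 5.85
position: [0.5304, -0.0104, 0.2794]
eef_rot: [-0.0, 0.674, 0.738, -0.0]
ft_force: [0.6, 0.3, -2.6]
opening: 0.155
gripper_force: 45.0
```

Call:
carry_out(
  plan=[
    {"jaw":-1,"dp":[0,0,0],"turn":0},
    {"jaw":-1,"dp":[0,0,0],"turn":0},
    {"jaw":-1,"dp":[0,0,0],"turn":0},
  ],
)

```text
clock: 6.15
position: [0.5304, -0.0102, 0.2797]
eef_rot: [0.0, 0.674, 0.738, -0.0]
ft_force: [-0.1, -0.3, -2.9]
opening: 0.152
gripper_force: 45.0
```

```bash
cat > pins.py <<'E'
from cell import r,vision
from meas import *
import pickle,sys
s=r.state(); c=vision.get_calibration("wrist"); im=vision.grab_frame("wrist")
q=s["eef_rot"]; y=R.from_quat([*q[1:],q[0]]).apply([0,1,0]); print("tcp",s["position"].round(4),"tool y",np.degrees(np.arctan2(y[1],y[0])).round(2))
n=sys.argv[1]; pickle.dump((s,c,im),open(n+".pkl","wb")); cv2.imwrite(f"pics/{n}.png",im[:,:,::-1])
H=hsv(im); h,sa,v=[H[...,i] for i in range(3)]
m=(h>10)&(h<28)&(sa>110)&(v>90)
for A,ce,l in blobs(m,15):
    if ce[1]<90: print("brass",A,ce.round(1),onplane(c,ce,.0385)[0].round(4))
# held plate: white/orange outline at plate-top height, window
zp=s["position"][2]-.005
o=(h>6)&(h<22)&(sa>150); o[:75]=0;o[260:]=0;o[:,:170]=0;o[:,220:]=0
print("stripe",line(c,max(blobs(o,50),key=lambda b:b[0])[2],zp))
E
python3 pins.py w4
```

```text
tcp [ 0.5304 -0.0102  0.2797] tool y 5.18
brass 691 [228.8  33.4] [0.4603 0.1454 0.0385]
brass 147 [289.1  51.3] [0.5262 0.1338 0.0385]
stripe (array([0.4855, 0.0296]), array([0.0065, 0.0816]), array([0.4853, 0.0318], dtype=float32), -84.92)
```

Call:
carry_out(
  plan=[
    {"jaw":-1,"dp":[-0.008,0.09,0],"turn":0},
    {"jaw":-1,"dp":[-0.008,0.09,0],"turn":0},
    {"jaw":-1,"dp":[-0.008,0.09,0],"turn":0},
    {"jaw":-1,"dp":[-0.008,0.09,0],"turn":0},
    {"jaw":-1,"dp":[-0.008,0.09,0],"turn":0},
  ],
)

```text
clock: 6.7
position: [0.5225, 0.0796, 0.2798]
eef_rot: [0.0, 0.674, 0.738, -0.0]
ft_force: [0.3, 0.3, -3.5]
opening: 0.155
gripper_force: 45.0
```

Call:
carry_out(
  plan=[
    {"jaw":-1,"dp":[0,0,0],"turn":0},
    {"jaw":-1,"dp":[0,0,0],"turn":0},
    {"jaw":-1,"dp":[0,0,0],"turn":0},
  ],
)

```text
clock: 7.0
position: [0.5225, 0.0796, 0.2797]
eef_rot: [0.0, 0.675, 0.738, -0.0]
ft_force: [0.7, -0.7, -3.0]
opening: 0.15
gripper_force: 45.0
```

```bash
python3 pins.py w5
```

```text
tcp [0.5225 0.0796 0.2797] tool y 5.15
brass 755 [228.4  45.4] [0.4526 0.2234 0.0385]
brass 156 [288.3  30.9] [0.5155 0.2432 0.0385]
stripe (array([0.4776, 0.1193]), array([0.0066, 0.0816]), array([0.4773, 0.1222], dtype=float32), -84.96)
```

View pics/w5.png

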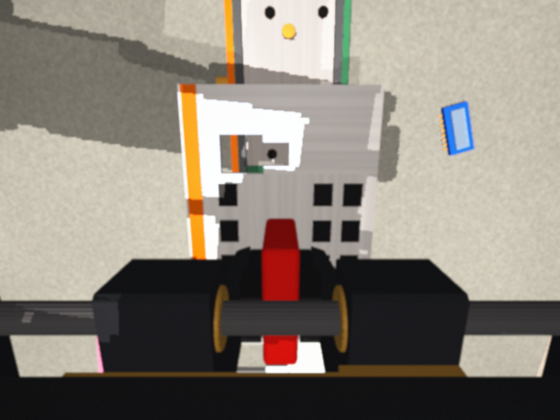

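Both pins have now been measured with the wrist camera, the far one at (288,31). Next I'll measure the held window in the same frame.

Run:
```python
from meas import *
import pickle
for n in("w4","w5"):
    s,c,im=pickle.load(open(n+".pkl","rb")); T=s["position"]; g=cv2.cvtColor(im,cv2.COLOR_RGB2GRAY).astype(float)
    col=g[75:182,226:232].mean(1); d=np.abs(np.diff(col)); e=[i+75.5 for i in np.argsort(d)[-6:]]; print(n,sorted(e))
    a=np.radians(5.1); ex=np.array([np.cos(a),np.sin(a)]); ey=np.array([-ex[1],ex[0]])
    for u,v in((240,84),(240,134),(240,172),(220,153),(262,153),(289,153)):
        p=onplane(c,[u,v],T[2]-.005)[0,:2]-T[:2]; print((u,v),"rel x,y mm",(p@ex*1000).round(1),(p@ey*1000).round(1))
```

```text
w4 [np.float64(82.5), np.float64(83.5), np.float64(133.5), np.float64(134.5), np.float64(172.5), np.float64(173.5)]
(240, 84) rel x,y mm -18.2 84.4
(240, 134) rel x,y mm -18.9 63.3
(240, 172) rel x,y mm -19.4 46.2
(220, 153) rel x,y mm -28.3 54.9
(262, 153) rel x,y mm -9.1 54.9
(289, 153) rel x,y mm 3.2 54.9
w5 [np.float64(100.5), np.float64(133.5), np.float64(134.5), np.float64(135.5), np.float64(172.5), np.float64(173.5)]
(240, 84) rel x,y mm -18.2 84.4
(240, 134) rel x,y mm -18.9 63.3
(240, 172) rel x,y mm -19.4 46.2
(220, 153) rel x,y mm -28.3 54.9
(262, 153) rel x,y mm -9.1 54.9
(289, 153) rel x,y mm 3.2 54.9
```

Call:
carry_out(
  plan=[
    {"jaw":-1,"dp":[0.016,0.111,-0.05],"turn":0.3},
    {"jaw":-1,"dp":[0.016,0.111,-0.1],"turn":0.3},
    {"jaw":-1,"dp":[0.016,0.111,-0.15],"turn":0.3},
    {"jaw":-1,"dp":[0.016,0.111,-0.19],"turn":0.3},
    {"jaw":-1,"dp":[0.016,0.111,-0.205],"turn":0.3},
  ],
)

```text
clock: 7.55
position: [0.5387, 0.192, 0.0743]
eef_rot: [0.0, 0.672, 0.741, 0.001]
ft_force: [1.0, -0.4, -3.1]
opening: 0.156
gripper_force: 45.0
```

Call:
carry_out(
  plan=[
    {"jaw":-1,"dp":[0,0,-0.01],"turn":0},
    {"jaw":-1,"dp":[0,0,-0.016],"turn":0},
    {"jaw":-1,"dp":[0,0,-0.016],"turn":0},
    {"jaw":-1,"dp":[0,0,-0.016],"turn":0},
    {"jaw":-1,"dp":[0,0,-0.016],"turn":0},
  ],
)

```text
clock: 8.05
position: [0.5403, 0.1911, 0.0622]
eef_rot: [0.001, 0.672, 0.74, 0.002]
ft_force: [0.8, 0.2, -3.3]
opening: 0.154
gripper_force: 45.0
```

```bash
python3 pins.py w6
python3 - <<'E'
import pickle,cv2
s,c,im=pickle.load(open("w6.pkl","rb")); print(s["ft_force"])
cv2.imwrite("pics/w6c.png",cv2.resize(im[60:270,150:410,::-1],None,fx=2.8,fy=2.8))
E
```

```text
tcp [0.5403 0.1911 0.0622] tool y 5.49
stripe (array([0.4952, 0.2306]), array([0.0065, 0.0815]), array([0.4949, 0.233 ], dtype=float32), -84.56)
[ 0.78784207  0.18501234 -3.26431081]
```

View pics/w6c.png

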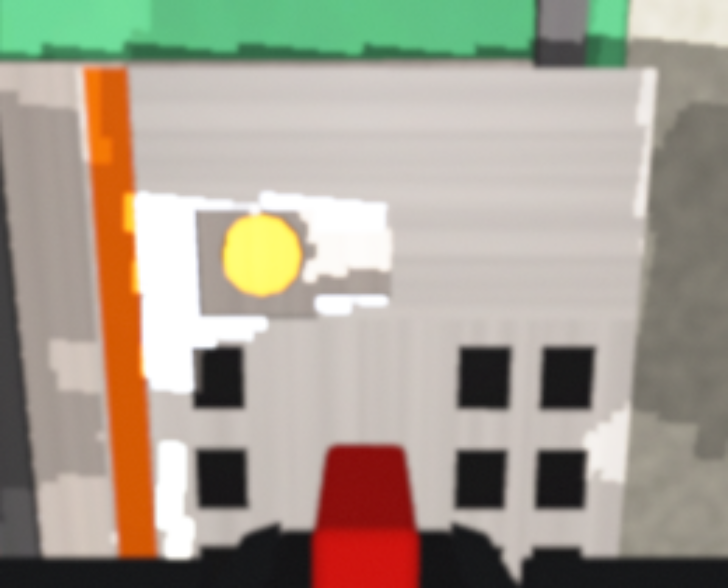

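The crop shows the brass head at (262,254) inside the far window, which spans about 197–313 by 210–317. I'll turn that into millimetres.

```bash
cat > chk.py <<'E'
from meas import *
from cell import r,vision
s=r.state(); c=vision.get_calibration("wrist"); im=vision.grab_frame("wrist"); T=s["position"]
H=hsv(im); h,sa,v=[H[...,i] for i in range(3)]
m=(h>15)&(h<32)&(sa>110)&(v>90); m[:100]=0;m[200:]=0;m[:,:205]=0;m[:,300:]=0
A,ce,l=max(blobs(m,10),key=lambda b:b[0])
a=np.radians(5.4); E=np.array([[np.cos(a),np.sin(a)],[-np.sin(a),np.cos(a)]])
w=np.array([(220+262)/2,153.4])
P=E@(onplane(c,ce,.039)[0,:2]-T[:2])*1000; W=E@(onplane(c,w,T[2]-.005)[0,:2]-T[:2])*1000
print("tcp",T.round(4),"F",s["ft_force"].round(1),"grip",s["gripper_force"],s["opening"].round(3),"brass",A,ce.round(1),"pin rel",P.round(1),"window rel",W.round(1),"move jig mm",(P-W).round(1),"world",(E.T@(P-W)).round(1))
q=s["eef_rot"]; M=R.from_quat([*q[1:],q[0]]).as_matrix(); print("tool y deg",np.degrees(np.arctan2(M[1,1],M[0,1])).round(2),"tilt",np.degrees(np.arccos(-M[2,2])).round(2))
E
python3 chk.py
```

```text
Traceback (most recent call last):
  File "chk.py", line 10, in <module>
    print("tcp",T.round(4),"F",s["ft_force"].round(1),"grip",s["gripper_force"],s["opening"].round(3),"brass",A,ce.round(1),"pin rel",P.round(1),"window rel",W.round(1),"move jig mm",(P-W).round(1),"world",(E.T@(P-W)).round(1))
                                                                                ^^^^^^^^^^^^^^^^^^
AttributeError: 'float' object has no attribute 'round'
```

```bash
sed -i 's/s\["opening"\].round(3)/round(s["opening"],3)/' chk.py; python3 chk.py
```

```text
tcp [0.5395 0.1911 0.0615] F [-0.8 -0.2 -3.3] grip 44.99452259391546 0.154 brass 677 [244.3 151.1] pin rel [-19.   54.4] window rel [-18.7  54.7] move jig mm [-0.3 -0.3] world [-0.3 -0.4]
tool y deg 5.5 tilt 0.18
```

Call:
carry_out(
  plan=[
    {"jaw":-1,"dp":[0,0,-0.005],"turn":0},
    {"jaw":-1,"dp":[0,0,-0.008],"turn":0},
    {"jaw":-1,"dp":[0,0,-0.011],"turn":0},
    {"jaw":-1,"dp":[0,0,-0.011],"turn":0},
    {"jaw":-1,"dp":[0,0,-0.011],"turn":0},
  ],
)

```text
clock: 8.7
position: [0.5381, 0.1912, 0.0483]
eef_rot: [-0.0, 0.672, 0.74, -0.0]
ft_force: [-0.2, 0.0, -3.3]
opening: 0.156
gripper_force: 45.0
```

```bash
python3 chk.py
```

```text
tcp [0.5381 0.1912 0.0483] F [-0.2  0.  -3.3] grip 44.99472113326192 0.156 brass 770 [244.8 153.5] pin rel [-17.5  54.3] window rel [-18.7  54.7] move jig mm [ 1.2 -0.4] world [ 1.3 -0.3]
tool y deg 5.52 tilt 0.03
```

Call:
carry_out(
  plan=[
    {"jaw":-1,"dp":[0.001,-0.0003,0],"turn":0},
    {"jaw":-1,"dp":[0.001,-0.0003,-0.001],"turn":0},
    {"jaw":-1,"dp":[0.001,-0.0003,-0.002],"turn":0},
    {"jaw":-1,"dp":[0.001,-0.0003,-0.003],"turn":0},
    {"jaw":-1,"dp":[0.001,-0.0003,-0.003],"turn":0},
  ],
)

```text
clock: 9.25
position: [0.5391, 0.1909, 0.0454]
eef_rot: [-0.0, 0.672, 0.74, -0.0]
ft_force: [-0.8, -0.6, -3.2]
opening: 0.156
gripper_force: 45.0
```

Call:
carry_out(
  plan=[
    {"jaw":-1,"dp":[0,0,-0.001],"turn":0},
    {"jaw":-1,"dp":[0,0,-0.002],"turn":0},
    {"jaw":-1,"dp":[0,0,-0.003],"turn":0},
    {"jaw":-1,"dp":[0,0,-0.004],"turn":0},
    {"jaw":-1,"dp":[0,0,-0.004],"turn":0},
  ],
)

```text
clock: 9.75
position: [0.5391, 0.1908, 0.0414]
eef_rot: [-0.0, 0.672, 0.74, -0.0]
ft_force: [-0.5, 0.5, -3.7]
opening: 0.156
gripper_force: 45.0
```

Call:
carry_out(
  plan=[
    {"jaw":-1,"dp":[0,0,-0.001],"turn":0},
    {"jaw":-1,"dp":[0,0,-0.002],"turn":0},
    {"jaw":-1,"dp":[0,0,-0.003],"turn":0},
    {"jaw":-1,"dp":[0,0,-0.003],"turn":0},
  ],
)

```text
clock: 10.15
position: [0.5392, 0.1908, 0.0384]
eef_rot: [-0.0, 0.672, 0.74, -0.0]
ft_force: [-1.1, -0.0, -2.6]
opening: 0.157
gripper_force: 45.0
```

Call:
carry_out(
  plan=[
    {"jaw":-1,"dp":[0,0,-0.0005],"turn":0},
    {"jaw":-1,"dp":[0,0,-0.0005],"turn":0},
    {"jaw":-1,"dp":[0,0,-0.001],"turn":0},
    {"jaw":-1,"dp":[0,0,-0.001],"turn":0},
  ],
)

```text
clock: 10.55
position: [0.5393, 0.1909, 0.0376]
eef_rot: [-0.0, 0.672, 0.74, -0.0]
ft_force: [0.0, 0.3, -3.4]
opening: 0.155
gripper_force: 45.0
```

Call:
carry_out(
  plan=[
    {"jaw":-1,"dp":[0,0,-0.0005],"turn":0},
    {"jaw":-1,"dp":[0,0,-0.0005],"turn":0},
    {"jaw":-1,"dp":[0,0,-0.0005],"turn":0},
  ],
)

```text
clock: 10.85
position: [0.5393, 0.1909, 0.0375]
eef_rot: [-0.0, 0.672, 0.74, -0.0]
ft_force: [-2.7, -0.4, 3.4]
opening: 0.155
gripper_force: 45.0
```

Call:
carry_out(
  plan=[
    {"jaw":-1,"dp":[0,0,-0.0005],"turn":0},
    {"jaw":-1,"dp":[0,0,-0.0005],"turn":0},
    {"jaw":-1,"dp":[0,0,-0.0005],"turn":0},
  ],
)

```text
clock: 11.15
position: [0.5394, 0.1909, 0.0375]
eef_rot: [0.0, 0.672, 0.74, -0.0]
ft_force: [-5.4, -0.3, 7.1]
opening: 0.153
gripper_force: 45.0
```

Call:
carry_out(
  plan=[
    {"jaw":-1,"dp":[0,0,0.0007],"turn":0},
    {"jaw":-1,"dp":[-0.002,-0.0002,0.0007],"turn":0},
    {"jaw":-1,"dp":[-0.004,-0.0004,0.0007],"turn":0},
    {"jaw":-1,"dp":[-0.006,-0.0006,0.0007],"turn":0},
    {"jaw":-1,"dp":[-0.006,-0.0006,0.0007],"turn":0},
  ],
)

```text
clock: 11.65
position: [0.5335, 0.1903, 0.0375]
eef_rot: [0.0, 0.672, 0.74, 0.0]
ft_force: [1.3, -0.2, 0.3]
opening: 0.158
gripper_force: 45.0
```

```bash
python3 chk.py
```

```text
tcp [0.5335 0.1903 0.0375] F [ 1.3 -0.2  0.3] grip 44.994983430951834 0.158 brass 843 [253.3 154.5] pin rel [-12.6  54.8] window rel [-18.8  54.7] move jig mm [6.1 0.1] world [6.1 0.7]
tool y deg 5.52 tilt 0.04
```

Sliding freely. I'll keep pulling.

Call:
carry_out(
  plan=[
    {"jaw":-1,"dp":[-0.002,-0.0002,0],"turn":0},
    {"jaw":-1,"dp":[-0.004,-0.0004,0],"turn":0},
    {"jaw":-1,"dp":[-0.006,-0.0006,0],"turn":0},
    {"jaw":-1,"dp":[-0.007,-0.0007,0],"turn":0},
    {"jaw":-1,"dp":[-0.007,-0.0007,0],"turn":0},
  ],
)

```text
clock: 12.2
position: [0.5263, 0.1896, 0.0375]
eef_rot: [0.0, 0.672, 0.74, 0.0]
ft_force: [2.1, 0.6, 1.5]
opening: 0.154
gripper_force: 45.0
```

Call:
carry_out(
  plan=[
    {"jaw":-1,"dp":[-0.001,-0.0001,0],"turn":0},
    {"jaw":-1,"dp":[-0.002,-0.0002,0],"turn":0},
    {"jaw":-1,"dp":[-0.003,-0.0003,0],"turn":0},
    {"jaw":-1,"dp":[-0.003,-0.0003,0],"turn":0},
  ],
)

```text
clock: 12.6
position: [0.5234, 0.1893, 0.0375]
eef_rot: [0.0, 0.672, 0.74, 0.0]
ft_force: [3.1, 0.2, 0.9]
opening: 0.151
gripper_force: 45.0
```

Call:
carry_out(
  plan=[
    {"jaw":-1,"dp":[-0.001,-0.0001,0],"turn":0},
    {"jaw":-1,"dp":[-0.001,-0.0001,0],"turn":0},
    {"jaw":-1,"dp":[-0.001,-0.0001,0],"turn":0},
  ],
)

```text
clock: 12.9
position: [0.5225, 0.1892, 0.0375]
eef_rot: [0.0, 0.672, 0.74, 0.0]
ft_force: [2.0, 0.2, 3.1]
opening: 0.152
gripper_force: 45.0
```

Call:
carry_out(
  plan=[
    {"jaw":-1,"dp":[-0.001,-0.0001,0],"turn":0},
    {"jaw":-1,"dp":[-0.001,-0.0001,0],"turn":0},
    {"jaw":-1,"dp":[-0.001,-0.0001,0],"turn":0},
  ],
)

```text
clock: 13.2
position: [0.5216, 0.1891, 0.0375]
eef_rot: [0.0, 0.672, 0.74, 0.0]
ft_force: [3.5, 0.6, 3.0]
opening: 0.158
gripper_force: 45.0
```

Call:
carry_out(
  plan=[
    {"jaw":-1,"dp":[-0.0007,-0.0001,0],"turn":0},
    {"jaw":-1,"dp":[-0.0007,-0.0001,0],"turn":0},
    {"jaw":-1,"dp":[-0.0007,-0.0001,0],"turn":0},
  ],
)

```text
clock: 13.5
position: [0.5213, 0.189, 0.0375]
eef_rot: [0.001, 0.672, 0.74, 0.001]
ft_force: [5.8, 0.1, 0.8]
opening: 0.153
gripper_force: 45.0
```

```bash
python3 chk.py
```

```text
tcp [0.5213 0.189  0.0375] F [5.8 0.1 0.8] grip 45.00381893478334 0.153 brass 800 [280.7 154.4] pin rel [-0.6 54.9] window rel [-18.7  54.7] move jig mm [18.1  0.2] world [18.   1.9]
tool y deg 5.52 tilt 0.1
```

Call:
carry_out(
  plan=[
    {"jaw":-1,"dp":[-0.0007,-0.0001,0],"turn":0},
    {"jaw":-1,"dp":[-0.0007,-0.0001,0],"turn":0},
    {"jaw":-1,"dp":[-0.0007,-0.0001,0],"turn":0},
  ],
)

```text
clock: 13.85
position: [0.5213, 0.189, 0.0376]
eef_rot: [0.001, 0.672, 0.74, 0.001]
ft_force: [8.0, 1.0, -2.2]
opening: 0.154
gripper_force: 45.0
```

Call:
carry_out(
  plan=[
    {"jaw":-1,"dp":[0.0006,0.0001,0],"turn":0},
    {"jaw":-1,"dp":[0.0006,0.0001,0],"turn":0},
    {"jaw":-0.4,"dp":[0.0006,0.0001,0],"turn":0},
    {"jaw":-0.3,"dp":[0.0006,0.0001,0],"turn":0},
    {"jaw":-0.3,"dp":[0.0006,0.0001,0],"turn":0},
  ],
)

```text
clock: 14.35
position: [0.5191, 0.1889, 0.0365]
eef_rot: [-0.001, 0.672, 0.74, -0.001]
ft_force: [0.3, 0.4, -0.6]
opening: 0.349
gripper_force: 0.0
```

Call:
carry_out(
  plan=[
    {"jaw":-0.3,"dp":[0,0,0],"turn":0},
    {"jaw":-0.3,"dp":[0,0,0],"turn":0},
  ],
)

```text
clock: 14.55
position: [0.5201, 0.1889, 0.0371]
eef_rot: [-0.0, 0.672, 0.74, -0.0]
ft_force: [-0.2, -0.7, 0.5]
opening: 0.344
gripper_force: 0.0
```

Stopped at home (the force rises and the position doesn't change) and released. Now I'll lift away and check.

Call:
carry_out(
  plan=[
    {"jaw":-0.3,"dp":[0,0,0.02],"turn":0},
    {"jaw":-0.3,"dp":[0,0,0.05],"turn":0},
    {"jaw":-0.3,"dp":[0,0,0.1],"turn":0},
    {"jaw":-0.3,"dp":[0,0,0.14],"turn":0},
    {"jaw":-0.3,"dp":[0,0,0.14],"turn":0},
  ],
)

```text
clock: 15.05
position: [0.5243, 0.1896, 0.184]
eef_rot: [0.004, 0.672, 0.74, 0.004]
ft_force: [0.4, -0.0, -0.2]
opening: 0.348
gripper_force: 0.0
```

Call:
carry_out(
  plan=[
    {"jaw":-0.3,"dp":[0,-0.06,0.1],"turn":0},
    {"jaw":-0.3,"dp":[0,-0.06,0.1],"turn":0},
    {"jaw":-0.3,"dp":[0,-0.06,0.1],"turn":0},
    {"jaw":-0.3,"dp":[0,-0.06,0.1],"turn":0},
    {"jaw":-0.3,"dp":[0,-0.06,0.1],"turn":0},
  ],
)

```text
clock: 15.55
position: [0.5197, 0.1292, 0.2755]
eef_rot: [-0.001, 0.672, 0.74, -0.001]
ft_force: [0.4, -0.5, 0.3]
opening: 0.352
gripper_force: 0.0
```

Run:
```python
from meas import *
from cell import r,vision
s=r.state();c=vision.get_calibration("wrist");im=vision.grab_frame("wrist");cv2.imwrite("pics/end.png",im[:,:,::-1]);H=hsv(im);h,sa,v=[H[...,i] for i in range(3)]
red=((h<5)|(h>175))&(sa>150)&(v>60); red[:60]=0;red[240:]=0
print(s["position"],line(c,max(blobs(red,20),key=lambda b:b[0])[2],.074))
```

```text
[0.51973462 0.12920848 0.27549214] (array([0.5208, 0.189 ]), array([0.012 , 0.0464]), array([0.5209, 0.1895], dtype=float32), -85.12)
```

View pics/end.png

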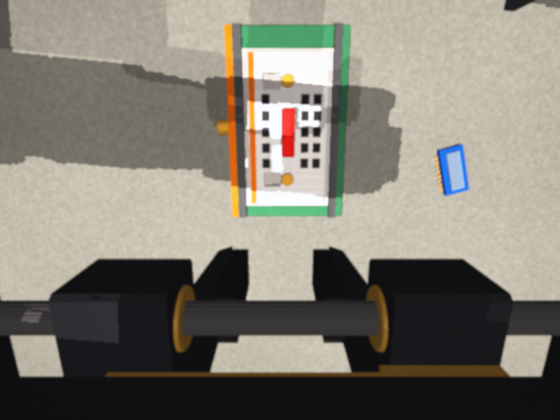

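The final view shows the template seated. Both brass heads, at (288,80) and (287,180), sit at the closed slot ends, the handle is at (288,132) and the gripper is clear.

```bash
python3 -c "
from cell import workorder
print(workorder.hand_in())"
```

```text
the job is handed in; nothing more can be done
None
```

The template is flat on the buttons, pulled to the stop under both pin heads and released; I handed the job in at about 15.6 s, and the wrist force stayed under about 10 N in every reading.

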